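Push the oil stone home against its bench stop

TASK

Get the oil stone ready for honing: push it along the bench with the fingertips until it sits square in the corner of the wooden bench stop, one long side flat against the long rail and one end butted against the short rail. Only push it: keep it flat on the bench, never picked up or tipped. Leave the dressing stick, the hand pad and the pine packing block where they are.

Things in the scene. Friction and masses are not known exactly. Their poses are not given: they have to be found in the camera images.
- oil_stone: The oil stone: plain reddish-brown brick-shaped sharpening stone, 50 x 150 x 25 mm (x, y, z), about 0.5 kg, loose, lying flat on the bench. Origin: centre of its underside. Its y axis runs along its 150 mm length, z up. Starts on the inner side of both rails, about 0.1 m out from the long rail and clear of the short one, up to 0.4 rad askew.
- stone_stop: The bench stop: two pale wooden rails screwed down in an L, both 18 mm thick, 14 mm high. Origin: the inside corner at bench level. Long rail: 180 mm along -y, inside face at x = 0, wood at x > 0. Short rail: 60 mm along -x, inside face at y = 0, wood at y > 0. The stone belongs in the quarter x < 0, y < 0: seated, its centre is at x = -25, y = -75 mm, its length parallel to y.
- dressing_stick: Grey abrasive dressing stick, 25 x 100 x 25 mm, loose; origin at the centre of its underside, y along its length. Leave alone.
- pad: Black flat hand pad with a rectangular recess on top, 55 x 90 x 22 mm, loose; origin at the centre of its underside, y along its length. Leave alone.
- pine_packer: Brown wooden packing block, 40 x 90 x 22 mm, loose; origin at the centre of its underside, y along its length. Leave alone.

How it is judged:
At the end, for the whole second after the job is handed in: The stone lies flat and still on the bench, within 4 mm of touching both the long and the short rail, its length parallel to the long rail within 0.04 rad (x of oil_stone in the frame of stone_stop between -0.029 and -0.022 m and y of oil_stone in the frame of stone_stop between -0.079 and -0.072 m and angle between the y axis of oil_stone and the y axis of stone_stop, either way round below 0.04 rad and angle between oil_stone's own z axis and vertical below 0.05 rad and height (world z) of oil_stone below 0.005 m and linear speed of oil_stone below 0.01 m/s).
It fails at once if the stone was lifted off the bench (its underside's centre more than 8 mm up) (height (world z) of oil_stone above 0.009 m).
It fails at once if the stone was tipped by more than 0.2 rad (angle between oil_stone's own z axis and vertical above 0.2 rad).
It fails at once if a bystander (dressing stick, hand pad or packing block) was moved by more than 15 mm (distance of any of dressing_stick, pad, pine_packer from where it was at the start of the episode above 0.015 m).
It also fails if it takes over 40 s, if anything falls off the work surface, if the arm or the gripper's body presses on something with over 40 N, if the wrist force passes 120 N, or if a joint passes its speed limit or range.

ROBOT

A 6-joint arm with a two-finger parallel gripper is mounted at the origin on a cart in front of the work surface, level with it; the furniture and walls round the work are solid. World frame = base frame: x ahead of the robot, y to its left, z up, the work surface at z = 0. Lengths are in m, angles in rad, forces in N, time in s.
With the tool pointing down it reaches from about 0.25 to 0.775 m from the base axis. Payload 4 kg.
Tool frame: the origin (TCP) lies between the finger pads; the fingertips stand 14 mm ahead of it and the grasp point (between the pads) lies 5 mm behind it (nose_length is the distance from the TCP to the fingertips, in m); z points along the fingers, y is the line along which they close (so a half turn about z gives the same grasp; the last joint's range is limited). The gripper opens to 94 mm and grips with 3 to 60 N. Pads are 16 mm wide; open, the fingers measure 119 mm over their backs; the gripper's body (75 mm by 177 mm) begins 78 mm behind the grasp point.
Start: joints at [-1.327, 0.087, 1.371, -0, 1.684, -0.103], TCP at [0.187, -0.517, 0.22] pointing down, gripper open.
Joint ranges: [-3.1, 3.1], [-0.76, 2.03], [0.27, 2.55], [-1.08, 4.22], [0.17, 2.65], [-2.57, 2.57]. Speed limits (rad/s): [2.79, 2.79, 3.14, 3.14, 3.14, 3.14].

INTERFACE

Orientations are given as [roll, pitch, yaw] about the fixed x, y, z axes, in that order (R = Rz(yaw) Ry(pitch) Rx(roll)).
In Python, from bench import * gives the robot as it stands.
- The arm moves only by the tool move_arm, never from a script. Its argument "steps" is one flat list of numbers, 7 for each row, row after row: the turn, a rotation vector about the world's x, y, z in rad, then the shift along the world's x, y, z in m, then the opening, from 0 (shut) to 1 (fully open). A call has 1 to 12 rows; each row is the pose to reach, as a shift and turn from the pose commanded when the call began; what a row does not reach only later rows make up. A row lasts 1/10 s, in which the tool goes at most 50 mm and 8.59 degrees, less where a joint would pass 70% of its speed; a pose out of reach is approached as far as the arm can. A call with a gripper value outside its range is refused whole. The fingers move at their own pace and stop on an object; the grip force is fixed at half the most. Time passes only in rows, so rows that repeat a pose let the fingers close. It gives the time, the measured TCP pose, the force, the opening and the grip force at its end, in the units of the state.
- get_obs(): the state, without advancing time (a new reading comes with each control period).
- snapshot(name): name is "scene" or "side" or "wrist"; returns (picture, depth): 420x560x3 uint8, red, green, blue; 420x560 float32, m along the optical axis (not along the pixel's ray), 0 where there is no reading.
- camera_model(name): a dict with "fx", "fy", "cx", "cy" (pixels), "k1" (the pictures are not rectified: a ray, as slopes to the right and down, at radius r is drawn at 1 + k1 r^2 times it, then the intrinsics apply), "rvec" (rotation vector, rad) and "tvec" (3), from world to camera coordinates, as OpenCV has them. Camera axes: x right, y down, z forward; pixel columns grow to the right and rows downward; lengths in m; the calibration is good to about 2 mm. A picture is of the moment at which its call begins: read the wrist's pose just before it. camera_model takes no time and is no camera call; for the wrist camera it gives the pose at the moment of the call.
- close_job(): hands the job in; it is judged then, once.
Trained networks look in the newest picture that a camera, given by its name, has taken for a name from the list of things; names that differ only in an ending like _2 or _b are one class to them, and where a whole thing is asked for, a point or a joint stands for the part that bears it (a point fixed in the world has none). Each returns a list of dicts, best first, with "score" (0 to 1); they miss things now and then, are a little off and sometimes report something else, mostly with a low value. They report only what shows in the picture. A call takes as long as a camera call.
- silhouettes(camera, target): "pixels" (420x560 bool, what is visible of it) and "uv" ([column, row] in pixels, amid what is visible of it).
- spot_point(camera, target): "uv" ([column, row] in pixels: a listed point, or the origin of a listed thing).
The state is a dict: "time": time; "joint_positions": joint angles; "qvel": joint speeds; "joint_torque": joint torques, N m; "tool_pos": TCP position; "ee_rot": TCP orientation; "wrist_force": force on the tool from outside, world axes, zero at the start; "wrist_torque": the same for the moment, N m; "width": finger opening in m; "finger_force": force on a finger pad.
Only numpy, scipy, OpenCV 4.12 (cv2) and the standard library are available. Lean on these libraries where they do the work, as an engineer would, in place of code of your own. Each camera call takes 0.05 s, during which the arm holds its last target. There are 200 camera calls.

## Working session

There is one attempt and no reset: what is moved stays moved. The work goes in short steps, Python scripts to look and compute and a tool call to move; the robot and the scene stay as the last step left them, time stands still between calls to the robot, and variables do not carry over. Pictures are saved under pics/ and viewed, at most 10 in all, crops included, and the job is handed in when it is done.

Besides the shell and the picture viewer there is one more tool, called by a JSON object that holds its "fn" and its "kwargs", one argument or row to a line. move_arm: Moves the arm, as the interface text tells. Its arguments: {"type":"object","properties":{"steps":{"type":"array"}},"required":["steps"]}

```bash
mkdir -p pics
cat > h.py <<'E'
from bench import *
import numpy as np, cv2
def world(cam,mask,depth,m):
    v,u=np.nonzero(mask&(depth>0)); z=depth[v,u]
    a=(u-m['cx'])/m['fx'];b=(v-m['cy'])/m['fy']
    x,y=a.copy(),b.copy()
    for _ in range(10):
        f=1+m['k1']*(x*x+y*y); x,y=a/f,b/f
    P=np.c_[x*z,y*z,z]
    R=cv2.Rodrigues(np.array(m['rvec'],float))[0]
    return (P-np.array(m['tvec']).ravel())@R
def top(P,lo,hi):
    Q=P[(P[:,2]>lo)&(P[:,2]<hi)]
    (c,s,a)=cv2.minAreaRect((Q[:,:2]*1000).astype(np.float32))
    return np.round(c,1),np.round(s,1),round(a,1),len(Q)
E
python3 - <<'E'
from h import *
for cam in("scene","side"):
    p,d=snapshot(cam); cv2.imwrite(f"pics/{cam}0.png",p[:,:,::-1]); m=camera_model(cam)
    for t in("oil_stone","stone_stop","dressing_stick","pad","pine_packer"):
        for s in silhouettes(cam,t)[:2]:
            P=world(cam,s["pixels"],d,m)
            print(cam,t,round(s["score"],2),np.round(s["uv"]),np.round(np.percentile(P[:,2],[5,50,95]),3))
            z=np.percentile(P[:,2],80); print("   ",top(P,z-.006,z+.006))
E
```

```text
scene oil_stone 0.77 [288. 243.] [0.004 0.024 0.027]
    (array([551.6, -11.8]), array([150.6,  54. ]), 71.6, 1151)
scene stone_stop 0.56 [236. 236.] [0.003 0.013 0.016]
    (array([658.6,  26.9]), array([ 72.7, 211.8]), 22.2, 686)
scene dressing_stick 0.77 [330. 172.] [0.007 0.024 0.027]
    (array([ 641.4, -275.2]), array([ 24.4, 104.4]), 23.3, 229)
scene pad 0.55 [188. 271.] [0.004 0.021 0.023]
    (array([644.3, 209.9]), array([56.7, 89.7]), 22.9, 864)
scene pine_packer 0.73 [240. 309.] [0.006 0.021 0.024]
    (array([497.3, 198.5]), array([89.2, 43. ]), 77.7, 786)
side oil_stone 0.89 [249. 212.] [0.006 0.025 0.027]
    (array([553.5, -16.1]), array([153.3,  50.9]), 72.7, 1118)
side stone_stop 0.9 [298. 191.] [0.002 0.014 0.016]
    (array([639.7,  12.5]), array([ 75.6, 202.3]), 6.2, 621)
side stone_stop 0.21 [236. 156.] [0.004 0.021 0.023]
    (array([501.3, 193. ]), array([93.1, 41.1]), 76.3, 340)
side dressing_stick 0.9 [292. 312.] [0.007 0.026 0.028]
    (array([ 644.1, -279. ]), array([25. , 99.8]), 24.3, 846)
side pad 0.88 [297. 156.] [0.003 0.021 0.023]
    (array([647.5, 205.4]), array([54.8, 91.9]), 22.8, 433)
side pine_packer 0.88 [235. 156.] [0.003 0.021 0.023]
    (array([501.6, 192.8]), array([93.1, 41. ]), 76.8, 339)
```

View pics/scene0.png

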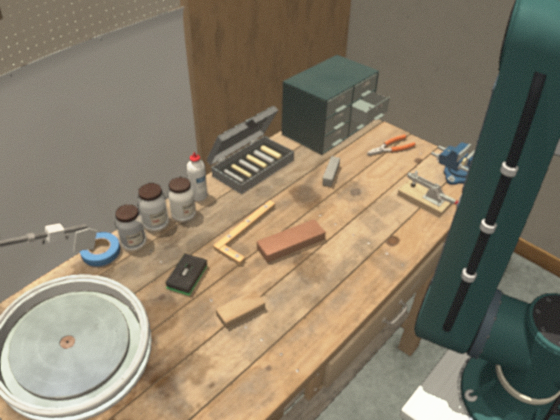

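```bash
cat > fit.py <<'E'
from h import *
from scipy.optimize import minimize
def stop_fit(P):
    # template: L of rails; fit area points by signed distance
    Q=P[(P[:,2]>.009)&(P[:,2]<.019)][:,:2]
    poly=(np.array([[0,0],[-60,0],[-60,18],[18,18],[18,-180],[0,-180]])).astype(np.float32)
    def cost(p,Q):
        c,s=np.cos(p[2]),np.sin(p[2]); L=((Q*1000-p[:2])@np.array([[c,-s],[s,c]])).astype(np.float32)
        dd=np.array([cv2.pointPolygonTest(poly,(float(a),float(b)),True) for a,b in L])
        return np.minimum(np.maximum(-dd,0),8).__pow__(2).mean()
    best=None
    for th in np.arange(-np.pi,np.pi,.4):
        for o in (0,60,-60):
            c,s=np.cos(th),np.sin(th); ctr=Q.mean(0)*1000-np.array([[c,-s],[s,c]])@np.array([0,-60+o])
            r=minimize(cost,[*ctr,th],args=(Q[::8],),method='Nelder-Mead',options=dict(maxiter=120))
            if best is None or r.fun<best.fun: best=r
    best=minimize(cost,best.x,args=(Q,),method='Nelder-Mead')
    return best.x,best.fun,len(Q)
E
python3 - <<'E'
from fit import *
for cam in("scene","side"):
    p,d=snapshot(cam); m=camera_model(cam)
    s=silhouettes(cam,"stone_stop")[0]; P=world(cam,s["pixels"],d,m)
    np.save(cam+"_stop.npy",P)
    print(cam,stop_fit(P), P[P[:,2]>.009].min(0),P[P[:,2]>.009].max(0))
    print([ (np.round(s["uv"]),round(s["score"],2)) for s in spot_point(cam,"stone_stop")])
E
```

```text
scene (array([6.48386555e+02, 9.81834981e+01, 7.73475581e-02]), np.float64(0.03309332933828718), 693) [ 0.5867613  -0.08126052  0.00904092] [0.67912938 0.11760672 0.01787746]
[(array([222., 250.]), 0.75)]
side (array([6.51331867e+02, 9.32875808e+01, 6.93641931e-02]), np.float64(0.02024191064137747), 629) [ 0.59296706 -0.08679304  0.00904906] [0.68034462 0.11244927 0.01718683]
[(array([295., 181.]), 0.82)]
```

View pics/side0.png

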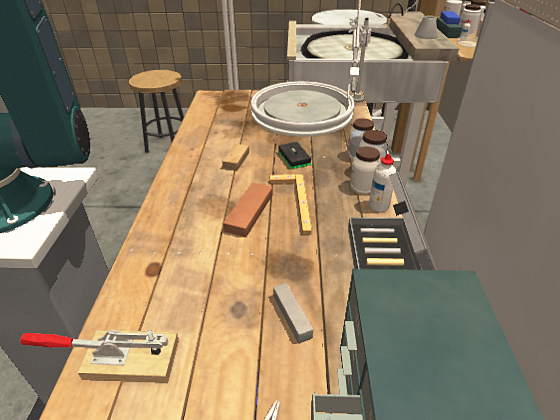

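The side view shows the stone at about (249,208), with the L-stop's corner near (295,180). In the scene view the stone is at (291,240) and the corner at (218,248). Both match the fits: corner ≈ (0.650, 0.096) with yaw 0.073, and stone at (0.5525, -0.014) with yaw ≈ -0.31. Next I'll work out the approach.

```bash
cat >> h.py <<'E'
from scipy.spatial.transform import Rotation as Ro
C=np.array([.650,.0957]);TH=.073
A=np.array([[np.cos(TH),-np.sin(TH)],[np.sin(TH),np.cos(TH)]])
def toW(x,y): return C+A@np.array([x,y])
def toS(p): return A.T@(np.array(p[:2])-C)
E
python3 - <<'E'
from h import *
o=get_obs();print(o["time"],o["tool_pos"],o["ee_rot"],o["width"])
e=np.array(o["ee_rot"]);R=Ro.from_euler('xyz',e).as_matrix() if e.size==3 else e
print("tool x",R[:,0],"tool y",R[:,1])
for p in [(-185,-105),(-158,-105),(-70,-105)]: print(p,np.round(toW(*np.array(p)/1000),4))
E
```

```text
0.9 [ 0.1869571  -0.51726531  0.21951927] [ 3.14148708e+00 -1.02219722e-05  3.46850143e-01] 0.0936151650972874
tool x [9.40448130e-01 3.39937222e-01 1.02219722e-05] tool y [ 3.39937219e-01 -9.40448125e-01  1.05577759e-04]
(-185, -105) [ 0.4732 -0.0225]
(-158, -105) [ 0.5001 -0.0205]
(-70, -105) [ 0.5878 -0.0141]
```

{"fn": "move_arm", "kwargs": {
  "steps": [0,0,-0.03,0.024,0.041,0,1,0,0,-0.06,0.048,0.082,0,1,0,0,-0.09,0.072,0.124,0,1,0,0,-0.12,0.096,0.165,0,1,0,0,-0.15,0.12,0.206,0,1,0,0,-0.18,0.144,0.248,0,1,0,0,-0.21,0.168,0.29,0,1,0,0,-0.24,0.192,0.33,0,1,0,0,-0.274,0.216,0.372,0,1,0,0,-0.274,0.24,0.413,0,1,0,0,-0.274,0.264,0.455,0,1,0,0,-0.274,0.286,0.495,0,1]
}}

```text
time: 2.1
tool_pos: [0.4737, -0.0202, 0.2198]
ee_rot: [3.141, -0.001, 0.073]
wrist_force: [0.8, -0.6, -0.3]
width: 0.0939
finger_force: 0.0
```

{"fn": "move_arm", "kwargs": {
  "steps": [0,0,0,0,0,0,1,0,0,0,0,0,-0.04,1,0,0,0,0,0,-0.08,1,0,0,0,0,0,-0.12,1,0,0,0,0,0,-0.15,1,0,0,0,0,0,-0.18,1,0,0,0,0,0,-0.2,1,0,0,0,0,0,-0.2,1,0,0,0,0,0,-0.2,1]
}}

```text
time: 3.0
tool_pos: [0.4726, -0.023, 0.0195]
ee_rot: [3.141, 0.001, 0.072]
wrist_force: [0.5, 0.5, 0.7]
width: 0.0938
finger_force: 0.0
```

{"fn": "move_arm", "kwargs": {
  "steps": [0,0,0,0.01,0.0007,0,1,0,0,0,0.02,0.0015,0,1,0,0,0,0.029,0.002,0,1,0,0,0,0.038,0.0028,0,1,0,0,0,0.047,0.0034,0,1,0,0,0,0.056,0.004,0,1,0,0,0,0.065,0.0047,0,1,0,0,0,0.074,0.0054,0,1,0,0,0,0.083,0.006,0,1,0,0,0,0.092,0.0067,0,1,0,0,0,0.1,0.0073,0,1,0,0,0,0.105,0.0077,0,1]
}}

```text
time: 4.2
tool_pos: [0.5787, -0.0144, 0.0194]
ee_rot: [-3.142, 0.0, 0.073]
wrist_force: [-2.4, -0.5, 0.9]
width: 0.0938
finger_force: 1.2
```

```bash
cat > look.py <<'E'
from fit import *
import sys
n=sys.argv[1]
for cam in("scene","side"):
    p,d=snapshot(cam); cv2.imwrite(f"pics/{cam}{n}.png",p[:,:,::-1]); m=camera_model(cam)
    P=world(cam,silhouettes(cam,"oil_stone")[0]["pixels"],d,m)
    c,s,a,k=top(P,.019,.031)
    print(cam,"stone",c,s,a,k)
    S=silhouettes(cam,"stone_stop")
    if S:
        f,q,k=stop_fit(world(cam,S[0]["pixels"],d,m)); print("  stop",np.round(f,3),round(q,3),k)
        cc,ss=np.cos(f[2]),np.sin(f[2]); print("  rel",np.round(np.array([[cc,ss],[-ss,cc]])@(np.array(c)-f[:2]),1))
E
python3 look.py 1
```

```text
scene stone [606.5   6.2] [ 54.6 147.4] 0.7 562
  stop [6.48066e+02 9.82680e+01 7.80000e-02] 0.026 461
  rel [-48.6 -88.6]
side stone [613.1  -4.3] [ 49.5 145.2] 5.0 809
  stop [6.51408e+02 9.39490e+01 6.90000e-02] 0.033 567
  rel [-45.  -95.4]
```

{"fn": "move_arm", "kwargs": {
  "steps": [0,0,0,0.006,0.0004,0,1,0,0,0,0.012,0.0009,0,1,0,0,0,0.016,0.0012,0,1,0,0,0,0.019,0.0014,0,1,0,0,0,0.019,0.0014,0,1]
}}

```text
time: 5.0
tool_pos: [0.5977, -0.0131, 0.0195]
ee_rot: [3.141, -0.001, 0.073]
wrist_force: [-0.3, 0.2, -0.3]
width: 0.0941
finger_force: 0.3
```

Run:
```python
from h import *
p=toW(-.040,-.205);print("ypush start",p, "end", toW(-.028,-.1625), "retract", toW(-.12,-.105), toW(-.12,-.205))
```

```text
ypush start [ 0.62505824 -0.11167143] end [ 0.63392654 -0.0684094 ] retract [ 0.53797779 -0.01777257] [ 0.54527131 -0.11750624]
```

{"fn": "move_arm", "kwargs": {
  "steps": [0,0,0,-0.02,-0.0015,0,1,0,0,0,-0.03,-0.002,0.02,1,0,0,0,-0.02,-0.03,0.05,0.5,0,0,0,0,-0.06,0.07,0,0,0,0,0.03,-0.09,0.07,0,0,0,0,0.04,-0.098,0.07,0,0,0,0,0.04,-0.098,0.04,0,0,0,0,0.04,-0.098,0.015,0,0,0,0,0.04,-0.098,0,0,0,0,0,0.04,-0.098,0,0]
}}

```text
time: 6.0
tool_pos: [0.6363, -0.111, 0.0174]
ee_rot: [-3.141, 0.002, 0.073]
wrist_force: [-0.3, 0.3, 0.5]
width: 0.0336
finger_force: 0.0
```

```bash
python3 look.py 2; python3 -c "
from h import *
o=get_obs();print(o['tool_pos'],o['width'],toS(o['tool_pos']))"
```

```text
scene stone [630.4   4.8] [ 53.3 151.7] 3.8 1069
  stop [6.48337e+02 9.86540e+01 9.00000e-02] 0.027 487
  rel [-26.3 -91.9]
[ 0.63775292 -0.11126383  0.02079677] 0.013015893571029091 [-0.02730941 -0.20551937]Traceback (most recent call last):
  File "look.py", line 6, in <module>
    P=world(cam,silhouettes(cam,"oil_stone")[0]["pixels"],d,m)
                ~~~~~~~~~~~~~~~~~~~~~~~~~~~~^^^
IndexError: list index out of range
```

{"fn": "move_arm", "kwargs": {
  "steps": [0,0,0,-0.0007,0.01,0,0,0,0,0,-0.0013,0.018,0,0,0,0,0,-0.0018,0.024,0,0,0,0,0,-0.0021,0.029,0,0,0,0,0,-0.0025,0.034,0,0,0,0,0,-0.0027,0.037,0,0,0,0,0,-0.0029,0.04,0,0,0,0,0,-0.0029,0.04,0,0]
}}

```text
time: 7.05
tool_pos: [0.6342, -0.0708, 0.0197]
ee_rot: [-3.141, -0.0, 0.073]
wrist_force: [1.1, -0.8, 0.4]
width: 0.0003
finger_force: 0.5
```

```bash
python3 - <<'E'
from h import *
o=get_obs();print(o['tool_pos'],o['width'],o['wrist_force'],toS(o['tool_pos']))
E
python3 look.py 3
```

```text
[ 0.63417746 -0.07084221  0.01969187] 0.0002791069077275842 [ 1.11958459 -0.82986487  0.43093025] [-0.02792718 -0.16494463]
scene stone [628.6  18.3] [ 52.3 150.8] 3.5 1062
  stop [6.48609e+02 9.90940e+01 9.60000e-02] 0.002 417
  rel [-27.7 -78.5]
side stone [636.2 -60.1] [47.9  3.6] 3.1 38
  stop [ 681.943 -148.837   -3.122] 0.0 116
  rel [ 44.  -89.6]
```

{"fn": "move_arm", "kwargs": {
  "steps": [0,0,0,-0.0001,0.001,0,0,0,0,0,-0.0001,0.002,0,0,0,0,0,-0.0001,0.002,0,0]
}}

```text
time: 7.65
tool_pos: [0.6337, -0.0692, 0.0192]
ee_rot: [3.141, 0.001, 0.073]
wrist_force: [1.2, -1.7, -0.2]
width: 0.0007
finger_force: 0.7
```

{"fn": "move_arm", "kwargs": {
  "steps": [0,0,0,-0.0001,0.001,0,0,0,0,0,-0.0001,0.0015,0,0,0,0,0,-0.0001,0.0015,0,0]
}}

```text
time: 7.95
tool_pos: [0.6337, -0.0675, 0.0194]
ee_rot: [-3.142, 0.0, 0.073]
wrist_force: [0.1, -1.5, -0.7]
width: 0.0001
finger_force: 0.6
```

No contact force yet, so I'll keep stepping gently.

{"fn": "move_arm", "kwargs": {
  "steps": [0,0,0,-0.0001,0.001,0,0,0,0,0,-0.0001,0.0015,0,0,0,0,0,-0.0001,0.0015,0,0]
}}

```text
time: 8.25
tool_pos: [0.6337, -0.067, 0.0195]
ee_rot: [3.14, 0.0, 0.073]
wrist_force: [-0.6, -4.4, -1.8]
width: 0.0002
finger_force: 2.2
```

{"fn": "move_arm", "kwargs": {
  "steps": [0,0,0,-0.0001,0.001,0,0,0,0,0,-0.0001,0.0015,0,0,0,0,0,-0.0001,0.0015,0,0]
}}

```text
time: 8.55
tool_pos: [0.6336, -0.067, 0.0196]
ee_rot: [3.138, 0.0, 0.072]
wrist_force: [-1.8, -7.0, -1.5]
width: 0.0005
finger_force: 3.8
```

{"fn": "move_arm", "kwargs": {
  "steps": [0,0,0,0.001,-0.012,0,0,0,0,0,0.001,-0.02,0.03,0,0,0,0,-0.02,-0.01,0.07,0.3,0,0,0,-0.06,0.02,0.07,1,0,0,0,-0.09,0.05,0.07,1,0,0,0,-0.098,0.0765,0.07,1,0,0,0,-0.098,0.0765,0.04,1,0,0,0,-0.098,0.0765,0.015,1,0,0,0,-0.098,0.0765,0,1,0,0,0,-0.098,0.0765,0,1]
}}

```text
time: 9.55
tool_pos: [0.5335, 0.0128, 0.0171]
ee_rot: [-3.139, 0.005, 0.073]
wrist_force: [-0.3, 0.7, -1.1]
width: 0.0608
finger_force: 0.0
```

```bash
python3 - <<'E'
from h import *
o=get_obs();print(o['tool_pos'],o['width'],toS(o['tool_pos']))
E
python3 look.py 4
```

```text
[0.53352093 0.01278469 0.01708556] 0.06081049617828998 [-0.1222163  -0.07419906]
scene stone [630.4  22.5] [ 51.3 152.2] 7.3 577
  stop [6.4934e+02 9.7907e+01 8.4000e-02] 0.028 441
  rel [-25.2 -73.6]
side stone [630.6  17.7] [ 50.1 152.2] 4.4 1010
  stop [6.51706e+02 9.24770e+01 6.80000e-02] 0.0 484
  rel [-26.1 -73.2]
```

{"fn": "move_arm", "kwargs": {
  "steps": [0,0,0,0,0,0,1,0,0,0,0.02,0.0015,0,1,0,0,0,0.04,0.003,0,1,0,0,0,0.05,0.0037,0,1,0,0,0,0.055,0.004,0,1,0,0,0,0.057,0.0042,0,1,0,0,0,0.059,0.0043,0,1,0,0,0,0.06,0.0044,0,1,0,0,0,0.06,0.0044,0,1]
}}

```text
time: 10.75
tool_pos: [0.5954, 0.0162, 0.0195]
ee_rot: [3.142, 0.0, 0.073]
wrist_force: [-1.2, 0.5, -1.3]
width: 0.0938
finger_force: 0.0
```

{"fn": "move_arm", "kwargs": {
  "steps": [0,0,0,0.001,0,0,1,0,0,0,0.002,0.0001,0,1,0,0,0,0.002,0.0001,0,1]
}}

```text
time: 11.05
tool_pos: [0.5966, 0.0162, 0.0195]
ee_rot: [3.141, 0.003, 0.073]
wrist_force: [-5.1, -0.8, 3.6]
width: 0.0941
finger_force: 2.3
```

{"fn": "move_arm", "kwargs": {
  "steps": [0,0,0,0.001,0,0,1,0,0,0,0.0015,0.0001,0,1,0,0,0,0.0015,0.0001,0,1]
}}

```text
time: 11.35
tool_pos: [0.5967, 0.0163, 0.0195]
ee_rot: [-3.142, 0.006, 0.072]
wrist_force: [-8.1, -0.9, 7.0]
width: 0.094
finger_force: 4.3
```

{"fn": "move_arm", "kwargs": {
  "steps": [0,0,0,-0.015,-0.001,0,1,0,0,0,-0.04,-0.003,0,1,0,0,0,-0.07,-0.005,0.04,1,0,0,0,-0.1,-0.007,0.09,1,0,0,0,-0.14,-0.03,0.13,1,0,0,0,-0.17,-0.07,0.15,1,0,0,0,-0.19,-0.11,0.15,1,0,0,0,-0.2,-0.15,0.15,1,0,0,0,-0.2,-0.19,0.15,1,0,0,0,-0.2,-0.19,0.15,1]
}}

```text
time: 12.35
tool_pos: [0.399, -0.1782, 0.1701]
ee_rot: [3.138, -0.002, 0.066]
wrist_force: [0.2, 0.9, 0.3]
width: 0.0939
finger_force: 0.0
```

```bash
python3 look.py 5
python3 - <<'E'
import cv2
a=cv2.imread('pics/side5.png')[160:250,210:330];b=cv2.imread('pics/scene5.png')[190:280,205:325]
cv2.imwrite('pics/c5.png',cv2.resize(cv2.hconcat([a,b]),None,fx=3.3,fy=3.3,interpolation=cv2.INTER_CUBIC))
E
```

```text
scene stone [630.   21.9] [ 54.9 152.5] 4.6 1078
  stop [6.48976e+02 9.80540e+01 7.10000e-02] 0.03 485
  rel [-24.4 -74.6]
side stone [631.3  18.4] [ 49.7 153.9] 4.4 1013
  stop [6.51411e+02 9.29930e+01 7.10000e-02] 0.0 471
  rel [-25.3 -73. ]
```

View pics/c5.png

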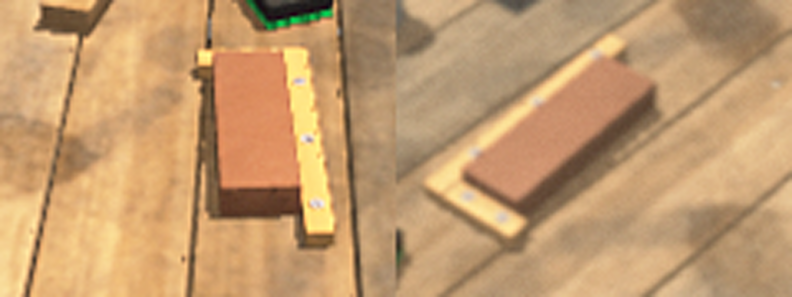

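The crops show the stone flush against both rails: in the left crop, its end is at about (250,55) and its long side at about (292,120). The measured centre, (-25, -74) mm, and the contact forces agree.

```bash
python3 -c "
from bench import *
print(close_job())"
```

```text
the job is handed in; nothing more can be done
None
```

The job is handed in: the oil stone was pushed flat into the corner of the bench stop, with its side and end touching both rails (centre measured at about x = -25, y = -74 mm); the hand-in gave no verdict, and the dressing stick, pad and packing block were not re-measured, though the arm never pushed near them.

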